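Fetch the valve from behind the stock

TASK

The brass valve at the back of the stock board is blocked in by the bottle, the canister and the tin standing in front of it. First stand all three upright inside the long grey tray; then lift the valve out and set it down, handwheel up, in the middle of the square black pad; and only then put the three back, each upright on the very spot where it stood at the start. Let nothing tip over, and leave the roll of tape, the wood offcut and the mug alone.

Things in the scene. Friction and masses are not known exactly. Their poses are not given: they have to be found in the camera images.
- bottle_mid (a point): Round white plastic bottle with black screw cap, standing on the stock board. Body 60 mm diameter up to 100 mm, then a shoulder narrowing to the neck; cap 36 mm diameter from 128 to 155 mm (the top). Point: on its axis half-way up, 77.5 mm above its underside; z up. Take it by the cap, whose middle is 64 mm above this point. About 0.3 kg, stiff.
- canister_mid (a point): Rectangular white plastic canister with black screw cap in the middle of its top, standing on the stock board. Body 44 mm (its x) by 64 mm (its y), 106 mm tall; cap 34 mm diameter from 112 to 138 mm (the top). Point: on its middle axis half-way up, 69 mm above its underside; z up. Take it by the cap, whose middle is 56 mm above this point. About 0.3 kg, stiff.
- tin_mid (a point): Plain bare-metal cylindrical tin without a cap, closed with a flat lid, standing on the stock board; 60 mm diameter over its rims (58 mm between them), 100 mm tall. The point is on its axis half-way up, 50 mm above its underside; z up along the axis. Grip it across the diameter, 20 to 30 mm below its top. About 0.35 kg, stiff.
- valve_mid (a point): Brass gate valve, 0.35 kg, on the stock board behind the three (far side from robot). Pipe body along its x, 78 mm long, 40 mm hexagon nut at each end (flat below); on top a fixed round dark handwheel, 46 mm diameter, 56 to 70 mm above the underside. Point: on the wheel's axis, 35 mm above the underside; z up. Grip the wheel across the pipe (along y); its middle is 28 mm above this point.
- board: Stock board, fixed: plywood board 170 mm (its x) by 320 mm (its y) with a dark steel lip all round, 4 mm thick, its edge 20 mm above the table. The board's surface, on which the four things stand, is 12 mm above the table. Origin at the middle of its underside, at table height. The three stand in a row near its robot-side edge, about 105 mm apart.
- tray: The side area: long shallow grey plastic tray, fixed, on one side of the board (left or right varies), 290 mm (its x) by 150 mm (its y), wall 4 mm thick and 20 mm high, inner floor 5 mm above the table. Origin at the middle of its underside, at table height. It is empty at the start and has room for the three in a row along its x, 85 mm apart.
- pad: Square black rubber pad, fixed, 130 x 130 mm, 6 mm thick, on the other side of the board from the tray. Origin at the middle of its underside, at table height. The valve is to stand in its middle; its turn there does not matter.
- tape: Bystander: roll of brown tape lying flat, 90 mm diameter, 25 mm high, beyond the board. Origin at the centre of its underside. Leave alone.
- offcut: Bystander: wood offcut lying flat, 60 x 100 x 22 mm, beyond the board. Origin at the centre of its underside. Leave alone.
- mug: Bystander: white mug, 76 mm diameter, 85 mm high, beyond the board. Origin at the centre of its underside. Leave alone.
Not all that is in view belongs to the job. Of the things that look like the part that bears valve_mid, the largest one is meant.

How it is judged:
By the outcome, as a careful person would: the job done as asked, in the order asked, and still so for the second after the job is handed in, with the robot touching nothing.
It also fails if it takes over 138 s, if anything falls off the work surface, if the arm or the gripper's body presses on something with over 40 N, if the wrist force passes 120 N, or if a joint passes its speed limit or range.

ROBOT

A 7-joint arm with a two-finger parallel gripper is mounted at the origin on the work surface. World frame = base frame: x ahead of the robot, y to its left, z up, the work surface at z = 0. Lengths are in m, angles in rad, forces in N, time in s.
With the tool pointing down it reaches from about 0.425 to 0.975 m from the base axis. Payload 16.7 kg.
Tool frame: the origin (TCP) lies on the centre line of the jaws, within the pads' length; the fingertips stand 8 mm ahead of it and the grasp point (between the pads) lies 11 mm behind it (manip.finger_overhang is the distance from the TCP to the fingertips, in m); z points along the fingers, x is the direction in which the jaws open and shut, and the axes are right-handed (so a half turn about z gives the same grasp; the last joint's range is limited). The gripper opens to 85 mm and grips with 20 to 120 N. Pads are 22 mm wide; open, the fingers measure 114 mm over their backs; the gripper's body (76 mm by 85 mm) begins 54 mm behind the grasp point. The pads swing forward as they close: fully open they stand 13 mm farther back than shut.
Start: joints at [-1.343, 0.426, 0.074, 1.606, -0.034, 1.111, -0.067], TCP at [0.248, 0.628, 0.239] pointing down, gripper open.
Joint ranges: [-2.85, 2.85], [-0.5, 2.14], [-1.23, 1.37], [0.21, 2.46], [-1.02, 4.16], [0.16, 2.05], [-2.73, 2.73]. Speed limits (rad/s): [1.89, 1.89, 2.39, 2.39, 3.01, 3.01, 3.01].

INTERFACE

Orientations are given as a rotation vector (axis times angle).
In Python, from bench import manip gives the robot as it stands.
- The arm moves only by the tool arm_command, never from a script. Its argument "plan" is one flat list of numbers, 4 for each row, row after row: the shift along the world's x, y, z in mm, then the turn about the world's z in degrees. A call has 1 to 10 rows; each row is the pose to reach, as a shift and turn from the pose measured when the call began; what a row does not reach only later rows make up. A row lasts 1/10 s, in which the tool goes at most 50 mm and 8.59 degrees, less where a joint would pass 70% of its speed; a pose out of reach is approached as far as the arm can. A call with a gripper value outside its range is refused whole. "grip" is the finger opening in mm, from 0 to 85.4, set as the call begins (left out, the last holds). The fingers move at their own pace and stop on an object; "grip_force" is the grip in N (left out, the last holds). Time passes only in rows, so rows that repeat a pose let the fingers close. It gives the time, the measured TCP pose, the force and the opening at its end, in the units of the state.
- manip.read_state(): the state, without advancing time (a new reading comes with each control period).
- manip.read_camera(name): name is "side" or "top" or "wrist"; returns (picture, depth): 384x512x3 uint8, blue, green, red; 384x512 float32, m along the optical axis (not along the pixel's ray), 0 where there is no reading.
- manip.get_calibration(name): a dict with "vertical_fov" (degrees; the focal length in pixels is half the picture's height over the tangent of half this angle, whatever the lens; pixels are square), "cx", "cy" (the principal point, pixels), "xyz" and "rotation" of the camera in the world. Camera axes: x right, y down, z forward; pixel columns grow to the right and rows downward; lengths in m; the calibration is good to about 2 mm. The wrist camera is an equidistant fisheye: a pixel r from the principal point sees the ray r / f radians off the axis. A picture is of the moment at which its call begins: read the wrist's pose just before it. get_calibration takes no time and is no camera call; for the wrist camera it gives the pose at the moment of the call.
- manip.job_done(): hands the job in, once; it reports no verdict.
The state is a dict: "clock": time; "qpos": joint angles; "qd": joint speeds; "tau": joint torques, N m; "ee_pos": TCP position; "ee_rot": TCP orientation; "force": force on the tool from outside, world axes, zero at the start; "torque": the same for the moment, N m; "width": opening from 0.0 (shut) to 1.0 (fully open).
Only numpy, scipy, OpenCV 4.12 (cv2) and the standard library are available. Lean on these libraries where they do the work, as an engineer would, in place of code of your own. Each camera call takes 0.05 s, during which the arm holds its last target.

## Working session

There is one attempt and no reset: what is moved stays moved. The work goes in short steps, Python scripts to look and compute and a tool call to move; the robot and the scene stay as the last step left them, time stands still between calls to the robot, and variables do not carry over. Pictures are saved under pics/ and viewed, and the job is handed in when it is done.

Besides the shell and the picture viewer there is one more tool, called after ">>>" as name(argument=value, ...), one argument or row to a line, values as JSON. arm_command: Moves the arm, as the interface text tells. Its arguments: {"type":"object","properties":{"plan":{"type":"array","items":{"type":"number"}},"grip":{"type":"number"},"grip_force":{"type":"number"}},"required":["plan"]}

```bash
ls; mkdir -p pics; python3 - <<'E'
from bench import manip
import cv2,numpy as np
s=manip.read_state(); print({k:np.round(v,3) for k,v in s.items()})
for n in ("top","side","wrist"):
    c=manip.get_calibration(n); print(n,c)
    im,d=manip.read_camera(n); cv2.imwrite(f"pics/{n}0.png",im); np.save(f"pics/{n}0.npy",d)
E
```

```text
pics
{'clock': np.float64(0.0), 'qpos': array([-1.343,  0.427,  0.074,  1.607, -0.034,  1.111, -0.067]), 'qd': array([ 0.001, -0.001, -0.   , -0.001,  0.   ,  0.001, -0.002]), 'tau': array([-0.0000e+00, -9.4983e+01,  3.7610e+00, -4.6352e+01,  1.9000e-02,
        1.0000e-02,  0.0000e+00]), 'ee_pos': array([0.248, 0.627, 0.239]), 'ee_rot': array([ 2.598e+00,  1.766e+00, -2.000e-03]), 'force': array([ 0.347, -0.047,  0.586]), 'torque': array([ 0.003,  0.042, -0.004]), 'width': np.float64(0.996)}
top {'vertical_fov': 50.27565887416758, 'cx': 246.3118975783383, 'cy': 194.39231448733227, 'xyz': array([ 0.38667098, -0.01126187,  0.97343014]), 'rotation': array([-2.24261466,  1.92507464, -0.22690253])}
side {'vertical_fov': 45.214950584220965, 'cx': 253.82461750622303, 'cy': 192.7973956843572, 'xyz': array([-0.00785963, -0.6464557 ,  0.80237016]), 'rotation': array([-2.14498876,  0.82409776, -0.40525767])}
wrist {'vertical_fov': 65.70646984690485, 'cx': 256.6302819119923, 'cy': 192.29282193617496, 'xyz': array([0.1777371 , 0.65565355, 0.37343244]), 'rotation': array([2.37727017, 1.61583247, 0.2506434 ])}
```

View pics/top0.png

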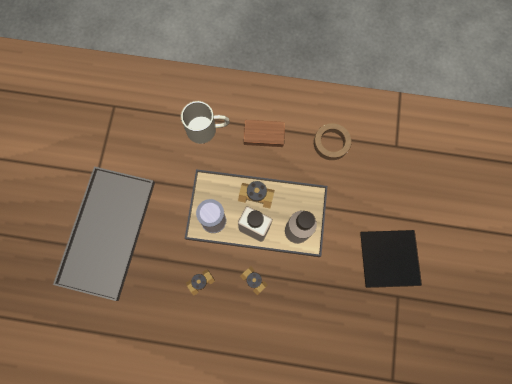

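View pics/side0.png

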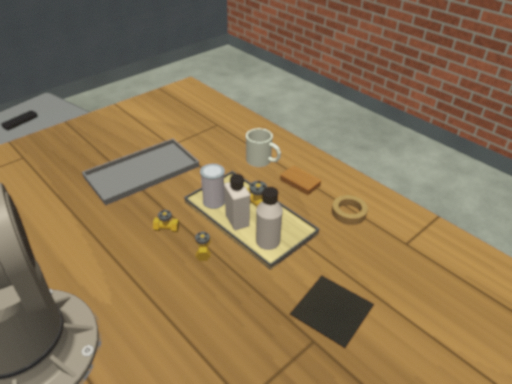

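View pics/wrist0.png

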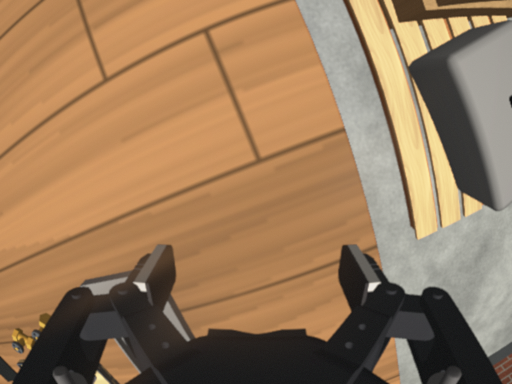

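```bash
cat > h.py <<'E'
from bench import manip
import cv2,numpy as np
from scipy.spatial.transform import Rotation as R
def cal(n):
    c=manip.get_calibration(n); f=192/np.tan(np.radians(c["vertical_fov"]/2)); return f,c["cx"],c["cy"],np.array(c["xyz"]),R.from_rotvec(c["rotation"]).as_matrix()
def ray(n,u,v,C=None):
    f,cx,cy,p,M=C or cal(n); d=np.stack([(np.asarray(u,float)-cx)/f,(np.asarray(v,float)-cy)/f,np.ones_like(np.asarray(u,float))],-1); return p,d@M.T
def onz(n,u,v,z):
    p,d=ray(n,u,v); return p+d*((z-p[2])/d[...,2])[...,None]
def cloud(n,depth):
    v,u=np.mgrid[0:384,0:512]; p,d=ray(n,u,v); P=p+d*depth[...,None]; P[depth==0]=np.nan; return P
def proj(n,P):
    f,cx,cy,p,M=cal(n); q=(np.asarray(P)-p)@M; return np.stack([cx+f*q[...,0]/q[...,2],cy+f*q[...,1]/q[...,2]],-1)
E
python3 - <<'E'
from h import *
im=cv2.imread("pics/top0.png"); cv2.imwrite("pics/top0c.png",cv2.resize(im[165:260,180:335],None,fx=5,fy=5,interpolation=cv2.INTER_CUBIC))
im=cv2.imread("pics/side0.png"); cv2.imwrite("pics/side0c.png",cv2.resize(im[150:270,150:330],None,fx=4.4,fy=4.4,interpolation=cv2.INTER_CUBIC))
for n in("top","side"):
    d=np.load(f"pics/{n}0.npy"); P=cloud(n,d); np.save(f"pics/{n}0P.npy",P)
    print(n,(d==0).mean(), np.nanmedian(P[...,2]))
P=np.load("pics/top0P.npy")
for u,v in [(105,235),(391,258),(210,213),(255,219),(305,220),(257,190),(195,215),(320,245),(230,240),(200,130)]:
    print(u,v,np.round(P[v,u],4))
E
```

```text
top 0.004114786783854167 0.0007758009552248923
side 0.004063924153645833 -0.0013994430378325706
105 235 [0.4662 0.3405 0.0046]
391 258 [ 0.5142 -0.3337  0.0102]
210 213 [0.5376 0.0902 0.1124]
255 219 [ 0.5327 -0.0071  0.1499]
305 220 [ 0.5423 -0.1059  0.1693]
257 190 [ 0.6101 -0.0016  0.0842]
195 215 [0.5447 0.1363 0.0138]
320 245 [ 0.518  -0.165   0.0197]
230 240 [0.4984 0.0443 0.0138]
200 130 [0.7307 0.1495 0.0878]
```

View pics/top0c.png

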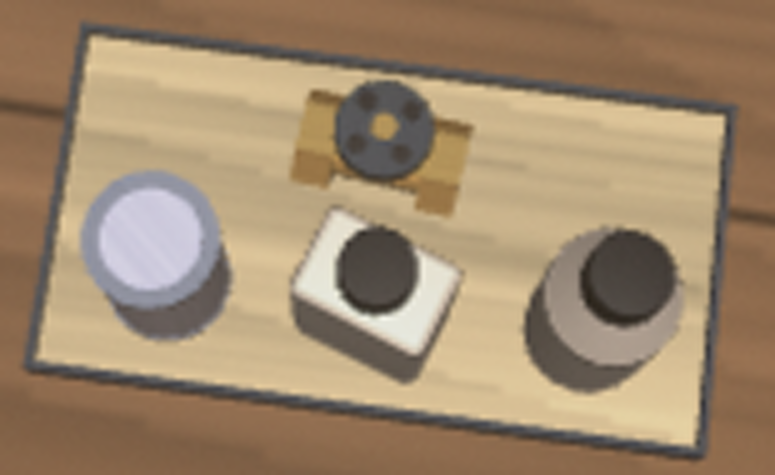

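View pics/side0c.png

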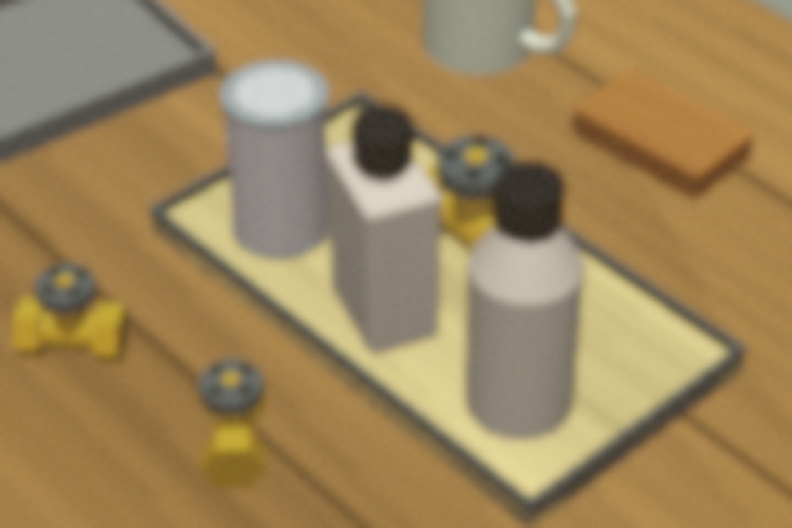

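```bash
python3 - <<'E'
from h import *
for n in("top","side"):
    P=np.load(f"pics/{n}0P.npy"); im=cv2.imread(f"pics/{n}0.png")
    def reg(name,c,rad,z0,z1,z):
        m=(np.hypot(P[...,0]-c[0],P[...,1]-c[1])<rad)&(P[...,2]>z0)&(P[...,2]<z1)
        m=m.astype(np.uint8); k,l,st,ce=cv2.connectedComponentsWithStats(m)
        i=1+np.argmax(st[1:,4]); m=(l==i)
        q=P[m]; v,u=np.nonzero(m)
        c1=cv2.minEnclosingCircle(np.stack([u,v],1).astype(np.float32))
        W=onz(n,u,v,z)
        r=cv2.minAreaRect((W[:,:2]*1000).astype(np.float32))
        cc=cv2.minEnclosingCircle((W[:,:2]*1000).astype(np.float32))
        print(n,name,m.sum(),"mean",np.round(q.mean(0),4),"zsd",q[:,2].std().round(4),"plane mean",np.round(W.mean(0),4),"rect",np.round(r[0],1),np.round(r[1],1),round(r[2],1),"circ",np.round(cc[0],1),round(cc[1],1))
    reg("tin",(.538,.090),.045,.106,.125,.112)
    reg("cancap",(.533,-.007),.03,.14,.16,.150)
    reg("botcap",(.542,-.106),.03,.157,.18,.167)
    reg("wheel",(.61,-.002),.04,.074,.09,.082)
    reg("cantop",(.533,-.007),.06,.108,.124,.118)
    reg("valvebody",(.61,-.002),.06,.02,.06,.052)
    reg("board",(.57,0),.25,.009,.0235,.02)
    reg("tray",(.466,.34),.25,.003,.03,.005)
    reg("pad",(.51,-.33),.12,.004,.02,.006)
E
```

```text
top tin 608 mean [0.5383 0.0909 0.1131] zsd 0.0014 plane mean [0.5385 0.091  0.112 ] rect [538.7  91.5] [59.  57.9] 9.5 circ [538.6  91. ] 30.1
top cancap 215 mean [ 0.534  -0.0073  0.1506] zsd 0.0019 plane mean [ 0.5342 -0.0073  0.15  ] rect [534.7  -6.8] [33.2 32.6] 8.2 circ [534.3  -6.8] 17.2
top botcap 258 mean [ 0.5433 -0.1073  0.1676] zsd 0.002 plane mean [ 0.5434 -0.1074  0.167 ] rect [ 543.9 -107.1] [34.7 34. ] 7.1 circ [ 542.9 -107.6] 18.7
top wheel 322 mean [ 6.089e-01 -5.000e-04  8.280e-02] zsd 0.0019 plane mean [ 6.091e-01 -5.000e-04  8.200e-02] rect [ 6.095e+02 -6.000e-01] [44.  42.7] 8.7 circ [ 6.091e+02 -5.000e-01] 23.0
top cantop 383 mean [ 0.5306 -0.0071  0.1182] zsd 0.0021 plane mean [ 0.5306 -0.0071  0.118 ] rect [533.5  -6.8] [63.5 44. ] 71.7 circ [533.1  -6.6] 35.8
top valvebody 167 mean [ 0.6027 -0.0284  0.0469] zsd 0.0073 plane mean [ 0.6016 -0.0283  0.052 ] rect [603.8 -23.8] [30.7 44.9] 84.2 circ [603.1 -28.2] 24.2
top board 6524 mean [ 0.5765 -0.0095  0.014 ] zsd 0.003 plane mean [ 0.5753 -0.0095  0.02  ] rect [573.7  -8. ] [171.6 320.1] 1.2 circ [575.6  -8.
[... 1038 characters left out ...]
9  0.118 ] rect [530.2 -10.9] [71.4 45.5] 71.3 circ [527.5 -11.5] 37.7
side valvebody 129 mean [0.6009 0.0014 0.0449] zsd 0.0081 plane mean [ 0.5953 -0.0046  0.052 ] rect [ 6.012e+02 -6.000e-01] [80.5 31.9] 59.3 circ [593.2   4.2] 40.4
side board 2926 mean [ 0.5548 -0.0584  0.0136] zsd 0.0035 plane mean [ 0.5502 -0.0632  0.02  ] rect [571.   -9.9] [177.5 328.4] 1.5 circ [565.2 -12. ] 180.2
side tray 3338 mean [0.4702 0.3429 0.0083] zsd 0.0053 plane mean [0.4722 0.3469 0.005 ] rect [480.  349.9] [178.2 302.7] 85.3 circ [480.3 351.2] 170.4
side pad 2762 mean [ 0.5128 -0.3347  0.0058] zsd 0.0011 plane mean [ 0.5127 -0.3347  0.006 ] rect [ 514.  -332.6] [131.4 129.5] 10.6 circ [ 514. -333.] 90.2
```

```bash
python3 - <<'E'
from h import *
P=np.load("pics/top0P.npy"); im=cv2.imread("pics/top0.png")
cv2.imwrite("pics/tray0c.png",cv2.resize(im[160:305,45:165],None,fx=4,fy=4,interpolation=cv2.INTER_CUBIC))
hsv=cv2.cvtColor(im,cv2.COLOR_BGR2HSV)
roi=np.zeros(im.shape[:2],bool); roi[160:305,45:165]=1
m=((hsv[...,1]<60)&roi).astype(np.uint8); m=cv2.morphologyEx(m,cv2.MORPH_OPEN,np.ones((3,3)))
cs=max(cv2.findContours(m,0,2)[0],key=cv2.contourArea)[:,0]
for z in(.005,.02):
    W=onz("top",cs[:,0],cs[:,1],z)[:,:2]*1000; print("tray",z,cv2.minAreaRect(W.astype(np.float32)))
# valve brass
roi[:]=0; roi[175:212,232:282]=1
m=((hsv[...,1]>130)&roi).astype(np.uint8)
print(hsv[188:204:3,236:278:5].tolist())
ps=np.array([(97,169),(154,181),(118,298),(57,287)]);print(onz("top",ps[:,0],ps[:,1],.02))
print("decoys",P[282,199],P[281,254])
E
```

```text
tray 0.005 ((475.77899169921875, 342.2063903808594), (157.02987670898438, 294.6641540527344), 84.92794799804688)
tray 0.02 ((474.3988952636719, 336.7315368652344), (154.59764099121094, 290.10015869140625), 84.92797088623047)
[[[19, 80, 184], [19, 125, 178], [19, 118, 166], [150, 6, 89], [19, 126, 178], [17, 31, 74], [19, 66, 119], [19, 81, 202], [19, 79, 203]], [[19, 79, 191], [20, 126, 176], [19, 117, 161], [0, 9, 83], [19, 125, 177], [135, 6, 88], [17, 48, 96], [17, 131, 130], [20, 80, 200]], [[20, 78, 205], [19, 126, 176], [19, 125, 172], [15, 41, 74], [135, 6, 90], [13, 23, 78], [20, 113, 133], [19, 127, 179], [19, 79, 198]], [[19, 78, 197], [17, 137, 153], [18, 135, 142], [165, 6, 88], [150, 3, 89], [6, 15, 83], [19, 125, 177], [19, 125, 178], [19, 79, 181]], [[19, 78, 192], [17, 136, 154], [18, 91, 137], [18, 111, 124], [16, 46, 72], [17, 127, 130], [20, 126, 174], [19, 116, 184], [19, 79, 201]], [[19, 77, 185], [19, 78, 184], [19, 79, 191], [19, 78, 203], [19, 78, 202], [18, 84, 163], [18, 137, 153], [18, 109, 169], [19, 79, 191]]]
[[0.6193428  0.39131735 0.02      ]
 [0.61070203 0.24820329 0.02      ]
 [0.32986824 0.27292476 0.02      ]
 [0.33256309 0.41534612 0.02      ]]
decoys [0.39217759 0.09449185 0.05372189] [ 0.41261485 -0.02470755  0.05392996]
```

View pics/tray0c.png

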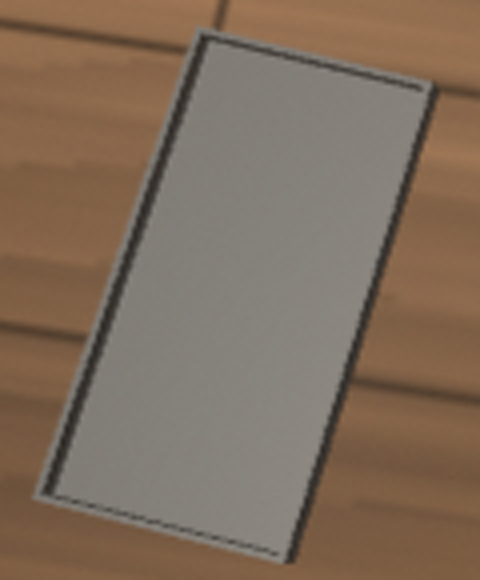

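>>> arm_command(
  plan=[22,-41,0,-7,44,-82,0,-14,66,-123,0,-21,88,-164,0,-28,110,-205,0,-35,132,-246,0,-42,154,-287,0,-49,176,-328,0,-56,198,-369,0,-63,220,-410,0,-68.4],
  grip=85,
  grip_force=60,
)

```text
clock: 1.15
ee_pos: [0.4687, 0.2155, 0.2389]
ee_rot: [-3.141, 0.007, 0.001]
force: [0.0, 0.6, 0.2]
width: 0.994
```

>>> arm_command(
  plan=[23,-41,0,0,46,-82,0,0,70,-124,0,0,70,-124,-40,0,70,-124,-80,0,70,-124,-80,0],
)

```text
clock: 1.75
ee_pos: [0.5361, 0.0907, 0.155]
ee_rot: [3.139, -0.008, -0.012]
force: [-0.1, 0.5, 0.3]
width: 0.995
```

```bash
python3 - <<'E'
from h import *
print(manip.read_state()["ee_pos"],manip.read_state()["ee_rot"])
im,d=manip.read_camera("wrist"); cv2.imwrite("pics/w1.png",im)
im,d=manip.read_camera("side"); cv2.imwrite("pics/s1.png",im)
E
```

```text
[0.53611805 0.09068554 0.15496804] [ 3.13895261 -0.00812149 -0.01173041]
```

View pics/w1.png

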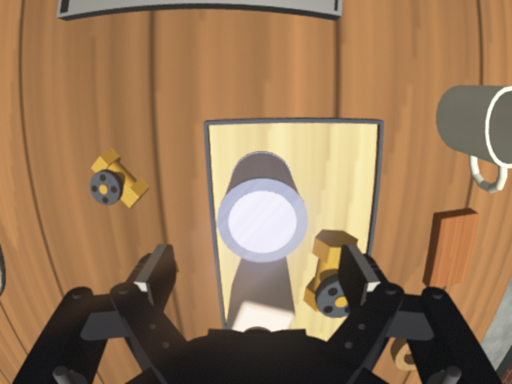

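View pics/s1.png

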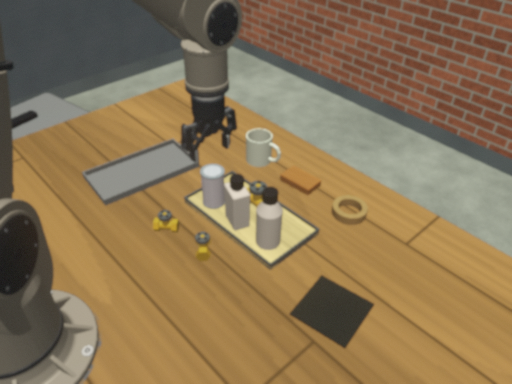

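```bash
python3 - <<'E'
from h import *
print(proj("side",[[.536,.0907,.155],[.538,.0908,.112]]))
f,cx,cy,p,M=cal("wrist")
for X in ([.536,.0907,.155],[.538,.0908,.112],[.536,.0907,.112]):
    q=(np.array(X)-p)@M; t=np.arctan2(np.hypot(*q[:2]),q[2]); a=np.arctan2(q[1],q[0]); print(cx+f*t*np.cos(a),cy+f*t*np.sin(a))
im=cv2.imread("pics/w1.png"); hsv=cv2.cvtColor(im,cv2.COLOR_BGR2HSV)
m=((im.min(2)>150)&(hsv[...,1]<40)).astype(np.uint8); m[:170]=0;m[270:]=0;m[:,330:]=0
c=max(cv2.findContours(m,0,2)[0],key=cv2.contourArea); print(cv2.minEnclosingCircle(c),cv2.fitEllipse(c))
E
```

```text
[[210.23798313 156.98053248]
 [211.64605189 170.85756264]]
248.2540976172281 252.52294439724167
253.0077942117241 220.7161462411597
250.0047092008967 220.8630049672778
((261.92779541015625, 221.55117797851562), 46.142879486083984) ((262.08984375, 220.22335815429688), (83.40001678466797, 90.90473937988281), 88.87998962402344)
```

>>> arm_command(
  plan=[2,0,-30,0,2,0,-55,0,2,0,-70,0,2,0,-81,0,2,0,-81,0,2,0,-81,0],
)

```text
clock: 2.45
ee_pos: [0.5412, 0.0915, 0.0793]
ee_rot: [3.141, -0.008, -0.002]
force: [-0.5, 0.0, 0.1]
width: 0.995
```

>>> arm_command(
  plan=[0,0,0,0,0,0,0,0,0,0,0,0,0,0,0,0,0,0,0,0,0,0,0,0,0,0,0,0,0,0,0,0],
  grip=50,
  grip_force=60,
)

```text
clock: 3.25
ee_pos: [0.5414, 0.0917, 0.0805]
ee_rot: [-3.141, 0.008, 0.001]
force: [-7.1, -0.8, 17.0]
width: 0.674
```

>>> arm_command(
  plan=[0,0,10,0,0,0,30,0,0,0,50,0,0,0,70,0,0,0,70,0,0,0,70,0],
)

```text
clock: 3.85
ee_pos: [0.5413, 0.0919, 0.1506]
ee_rot: [-3.14, 0.007, 0.0]
force: [-0.3, 0.5, -3.9]
width: 0.679
```

```bash
python3 - <<'E'
from h import *
s=manip.read_state();print(s["ee_pos"],s["ee_rot"],s["force"],s["torque"])
im,d=manip.read_camera("side"); cv2.imwrite("pics/s2.png",im[60:300,100:400].repeat(2,0).repeat(2,1))
im,d=manip.read_camera("wrist"); cv2.imwrite("pics/w2.png",im)
E
```

```text
[0.54129827 0.0919324  0.15060747] [-3.14018353e+00  7.27943383e-03  1.34976740e-04] [-0.2859339   0.47034901 -3.89262828] [-0.01044496  0.01518982  0.04382376]
```

View pics/s2.png

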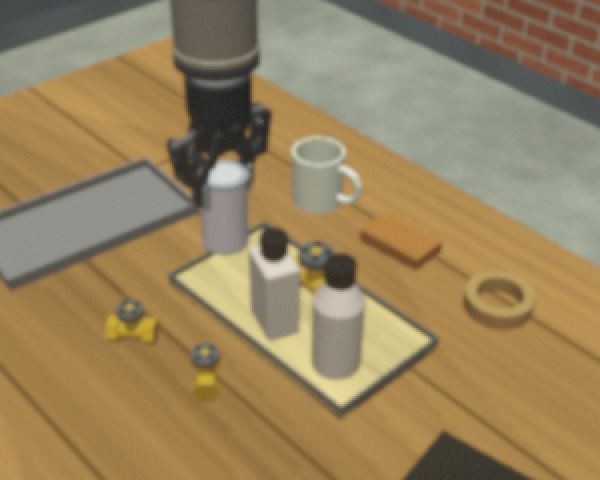

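View pics/w2.png

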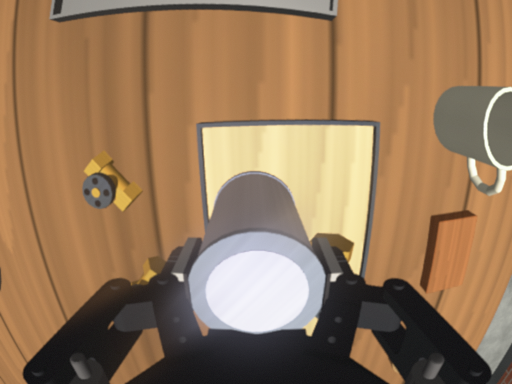

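>>> arm_command(
  plan=[2,20,10,0,4,55,10,0,6,90,10,0,9,125,10,0,12,160,10,0,15,195,10,0,17,220,5,0,17,234,0,0,17,234,0,0,17,234,0,0],
)

```text
clock: 4.95
ee_pos: [0.5577, 0.3243, 0.1488]
ee_rot: [3.14, -0.009, -0.004]
force: [-0.7, -0.3, -4.2]
width: 0.673
```

>>> arm_command(
  plan=[0,0,-25,0,0,0,-45,0,0,0,-60,0,0,0,-70,0,0,0,-74,0,0,0,-74,0,0,0,-74,0],
)

```text
clock: 5.65
ee_pos: [0.5581, 0.3243, 0.0755]
ee_rot: [3.141, -0.009, -0.003]
force: [-0.5, 0.3, -4.3]
width: 0.677
```

Not yet touching; ease down in 1 mm steps.

>>> arm_command(
  plan=[0,0,-1,0,0,0,-2,0,0,0,-3,0,0,0,-3,0,0,0,-3,0],
)

```text
clock: 6.15
ee_pos: [0.5584, 0.3248, 0.0736]
ee_rot: [-3.141, 0.009, 0.002]
force: [-5.1, -1.2, 9.4]
width: 0.67
```

>>> arm_command(
  plan=[0,0,0,0,0,0,0,0,0,0,0,0,0,0,0,0,0,0,0,0,0,0,0,0],
  grip=84,
)

```text
clock: 6.75
ee_pos: [0.5584, 0.3248, 0.0736]
ee_rot: [-3.141, 0.009, 0.002]
force: [-0.4, 0.7, 0.1]
width: 0.98
```

>>> arm_command(
  plan=[0,0,30,0,0,0,70,0,0,-10,110,0,0,-55,130,0,-3,-100,130,0,-6,-145,130,0,-10,-190,130,0,-14,-235,130,0,-18,-280,130,0,-23,-325,130,0],
)

```text
clock: 7.75
ee_pos: [0.535, -0.002, 0.2038]
ee_rot: [-3.141, 0.009, 0.001]
force: [0.9, 0.1, -1.0]
width: 0.984
```

```bash
python3 - <<'E'
from h import *
s=manip.read_state();print(s["ee_pos"],s["ee_rot"],s["force"],s["torque"])
for n in("top","side"):
    im,d=manip.read_camera(n); cv2.imwrite(f"pics/{n}3.png",im)
    P=cloud(n,d); np.save(f"pics/{n}3P.npy",P)
    m=(np.hypot(P[...,0]-.558,P[...,1]-.324)<.05)&(P[...,2]>.098)&(P[...,2]<.115); print(n,m.sum(),P[m].mean(0))
    v,u=np.nonzero(m); W=onz(n,u,v,.105)*1000; print(cv2.minEnclosingCircle(W[:,:2].astype(np.float32)))
E
```

```text
[ 0.53500828 -0.00197853  0.20378594] [-3.14088902e+00  8.88081115e-03  1.40317916e-03] [ 0.92097954  0.12103924 -0.99482758] [-0.02425644 -0.02168727  0.01601752]
top 593 [0.55486343 0.32294816 0.10589409]
((555.1311645507812, 323.1274719238281), 30.932098388671875)
side 232 [0.55413607 0.32292061 0.10419741]
((552.920166015625, 320.981201171875), 34.86039352416992)
```

View pics/top3.png

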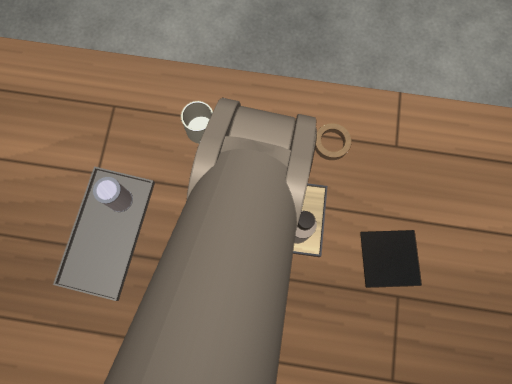

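>>> arm_command(
  plan=[2,-4,-20,0,2,-4,-45,0,2,-4,-65,0,2,-4,-73,0,2,-4,-73,0,2,-4,-73,0],
  grip=55,
)

```text
clock: 8.45
ee_pos: [0.5368, -0.0106, 0.1318]
ee_rot: [3.141, -0.021, -0.0]
force: [0.5, 0.2, 0.3]
width: 0.646
```

```bash
python3 - <<'E'
from h import *
s=manip.read_state();print(s["ee_pos"],s["ee_rot"],s["force"],s["width"])
im,d=manip.read_camera("wrist"); cv2.imwrite("pics/w4.png",im)
E
```

```text
[ 0.53683222 -0.01061763  0.13179443] [ 3.14103794e+00 -2.11363957e-02 -3.46319139e-04] [0.46773344 0.22511909 0.33057148] 0.6462976666844427
```

View pics/w4.png

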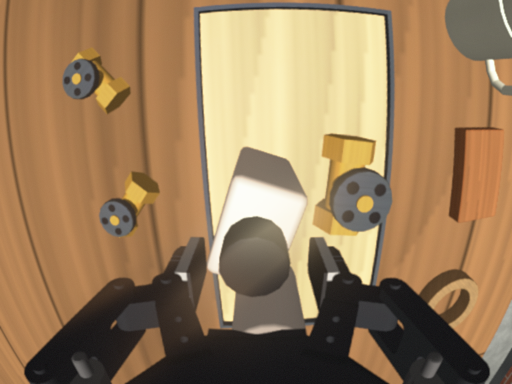

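>>> arm_command(
  plan=[0,4,0,0,0,4,0,0,0,4,0,0],
)

```text
clock: 8.8
ee_pos: [0.5372, -0.0062, 0.1324]
ee_rot: [-3.142, 0.02, -0.002]
force: [-1.1, -0.3, 0.7]
width: 0.642
```

>>> arm_command(
  plan=[0,0,0,0,0,0,0,0,0,0,0,0,0,0,0,0,0,0,0,0,0,0,0,0,0,0,0,0,0,0,0,0],
  grip=25,
  grip_force=60,
)

```text
clock: 9.6
ee_pos: [0.5373, -0.0062, 0.1329]
ee_rot: [-3.141, 0.02, -0.002]
force: [-3.5, 0.2, 10.2]
width: 0.381
```

>>> arm_command(
  plan=[0,0,10,0,0,0,35,0,0,0,70,0,0,0,100,0,-10,10,115,0,-20,35,115,0,-30,70,115,0,-40,105,115,0,-50,140,115,0,-61,175,115,0],
)

```text
clock: 10.6
ee_pos: [0.4756, 0.1698, 0.2483]
ee_rot: [-3.141, 0.021, -0.002]
force: [0.4, -0.2, -4.2]
width: 0.376
```

>>> arm_command(
  plan=[0,35,0,0,0,70,0,0,0,105,0,0,0,135,0,0,0,155,-10,0,0,165,-30,0,0,165,-60,0,0,165,-75,0,0,165,-75,0,0,165,-75,0],
)

```text
clock: 11.6
ee_pos: [0.4761, 0.3343, 0.1739]
ee_rot: [-3.141, 0.023, -0.002]
force: [0.6, 0.7, -2.6]
width: 0.377
```

```bash
python3 - <<'E'
from h import *
s=manip.read_state();print(s["ee_pos"],s["ee_rot"],s["force"],s["width"])
im,d=manip.read_camera("side"); cv2.imwrite("pics/s5.png",im[60:300,60:360].repeat(2,0).repeat(2,1))
E
```

```text
[0.47607136 0.33428627 0.17388323] [-3.14121967e+00  2.26918323e-02 -2.44461380e-03] [ 0.55242519  0.65853897 -2.59215488] 0.3772105336448032
```

View pics/s5.png

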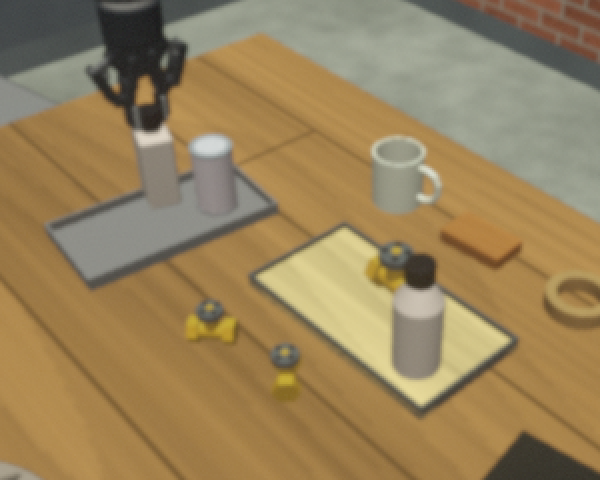

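>>> arm_command(
  plan=[0,0,-20,0,0,0,-35,0,0,0,-42,0,0,0,-46,0,0,0,-47,0,0,0,-48,0,0,0,-49,0,0,0,-49,0,0,0,-49,0],
)

```text
clock: 12.55
ee_pos: [0.4766, 0.3349, 0.1259]
ee_rot: [-3.14, 0.022, -0.005]
force: [-0.7, 0.7, 0.7]
width: 0.377
```

>>> arm_command(
  plan=[0,0,-1,0,0,0,-1,0,0,0,-1,0],
)

```text
clock: 12.85
ee_pos: [0.4767, 0.3352, 0.1258]
ee_rot: [-3.139, 0.022, -0.005]
force: [-4.7, -1.7, 12.5]
width: 0.373
```

>>> arm_command(
  plan=[0,0,0,0,0,0,0,0,0,0,0,0,0,0,0,0,0,0,0,0],
  grip=60,
)

```text
clock: 13.35
ee_pos: [0.4767, 0.3352, 0.1257]
ee_rot: [-3.139, 0.022, -0.005]
force: [-0.2, -0.1, 0.8]
width: 0.702
```

>>> arm_command(
  plan=[0,0,30,0,0,0,70,0,0,-30,90,0,10,-75,90,0,20,-120,90,0,30,-165,90,0,40,-210,90,0,50,-255,90,0,60,-300,90,0,65,-345,90,0],
)

```text
clock: 14.35
ee_pos: [0.5421, -0.0117, 0.2159]
ee_rot: [-3.139, 0.022, -0.006]
force: [0.7, -0.3, 0.8]
width: 0.7
```

>>> arm_command(
  plan=[2,-45,0,0,4,-90,0,0,5,-97,0,0,5,-97,0,0,5,-97,0,0],
)

```text
clock: 14.85
ee_pos: [0.5472, -0.1077, 0.2157]
ee_rot: [-3.138, 0.021, -0.005]
force: [-1.6, 0.1, 0.8]
width: 0.703
```

```bash
python3 - <<'E'
from h import *
s=manip.read_state();print(s["ee_pos"],s["ee_rot"],s["force"],s["torque"])
for n in("top","side"):
    im,d=manip.read_camera(n); cv2.imwrite(f"pics/{n}6.png",im)
    P=cloud(n,d); np.save(f"pics/{n}6P.npy",P)
    for c,z0,z1 in (((.555,.323),.098,.115),((.474,.333),.133,.153),((.474,.333),.101,.117)):
        m=(np.hypot(P[...,0]-c[0],P[...,1]-c[1])<.045)&(P[...,2]>z0)&(P[...,2]<z1); q=P[m]; print(n,m.sum(),q.mean(0),cv2.minAreaRect((q[:,:2]*1000).astype(np.float32)))
E
```

```text
[ 0.54715748 -0.10770603  0.21574755] [-3.13834788  0.02104282 -0.00536309] [-1.59138959  0.12927706  0.7934985 ] [ 0.01622708 -0.00407739 -0.04475861]
top 594 [0.5549075  0.32302436 0.10609414] ((555.552978515625, 323.7396240234375), (59.06127166748047, 58.82173156738281), 36.43339538574219)
top 231 [0.47452814 0.33223203 0.14321714] ((474.5290222167969, 332.84466552734375), (31.83736801147461, 33.31986999511719), 15.600521087646484)
top 347 [0.47158303 0.32302615 0.11056336] ((474.7314758300781, 333.5428466796875), (63.91033172607422, 43.745155334472656), 71.85784149169922)
side 234 [0.55446152 0.32269841 0.10416607] ((555.3192138671875, 323.9418640136719), (63.21091842651367, 58.247962951660156), 79.97772979736328)
side 101 [0.47324319 0.33149341 0.14052612] ((475.2835693359375, 334.6227722167969), (31.98143196105957, 33.03617858886719), 81.13040161132812)
side 172 [0.46794272 0.3216205  0.10887386] ((473.833251953125, 333.42535400390625), (62.873809814453125, 43.1721076965332), 72.48538970947266)
```

View pics/top6.png

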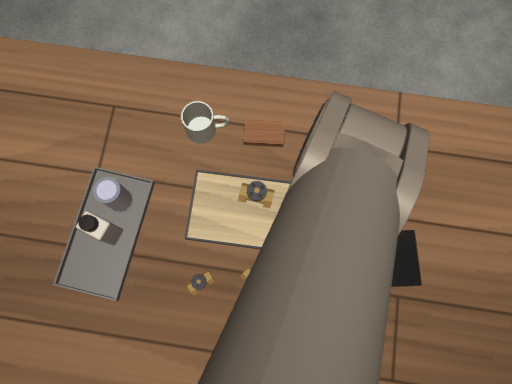

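>>> arm_command(
  plan=[-1,2,-20,0,-1,2,-45,0,-1,2,-60,0,-1,2,-68,0,-1,2,-68,0,-1,2,-68,0],
)

```text
clock: 15.55
ee_pos: [0.5466, -0.1051, 0.1484]
ee_rot: [-3.138, 0.019, -0.006]
force: [-0.5, 0.0, 0.4]
width: 0.702
```

```bash
python3 - <<'E'
from h import *
s=manip.read_state();print(s["ee_pos"],s["ee_rot"],s["force"],s["width"])
im,d=manip.read_camera("wrist"); cv2.imwrite("pics/w7.png",im)
E
```

```text
[ 0.5466377  -0.10507633  0.14839172] [-3.13835921  0.01874333 -0.00639107] [-0.51572673  0.00681739  0.41964138] 0.702269344169885
```

View pics/w7.png

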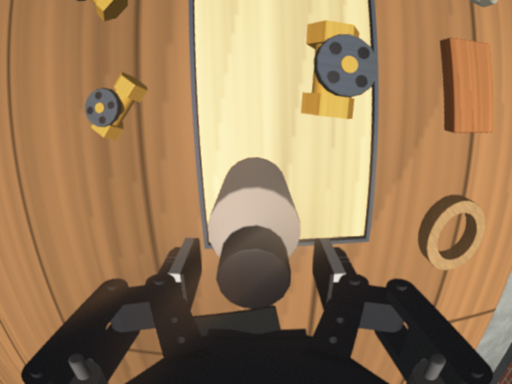

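>>> arm_command(
  plan=[-1,0,0,0,-1,0,0,0,-1,0,0,0,-1,0,0,0,-1,0,0,0,-1,0,0,0,-1,0,0,0,-1,0,0,0,-1,0,0,0],
  grip=25,
  grip_force=60,
)

```text
clock: 16.5
ee_pos: [0.5461, -0.1053, 0.1496]
ee_rot: [-3.138, 0.019, -0.009]
force: [-2.8, -0.1, 11.7]
width: 0.403
```

>>> arm_command(
  plan=[0,0,10,0,0,0,35,0,0,0,70,0,0,0,100,0,-10,15,115,0,-20,45,115,0,-35,80,115,0,-50,115,115,0,-65,150,115,0,-80,185,115,0],
)

```text
clock: 17.5
ee_pos: [0.4652, 0.0807, 0.2653]
ee_rot: [-3.137, 0.02, -0.01]
force: [1.6, 0.3, -3.2]
width: 0.402
```

>>> arm_command(
  plan=[-12,32,0,0,-24,64,0,0,-36,98,0,0,-48,132,0,0,-60,166,0,0,-70,200,0,0,-74,230,0,0,-74,252,0,0,-74,261,-10,0,-74,261,-30,0],
)

```text
clock: 18.5
ee_pos: [0.392, 0.3429, 0.2357]
ee_rot: [-3.136, 0.019, -0.013]
force: [0.0, -0.0, -3.8]
width: 0.398
```

>>> arm_command(
  plan=[0,0,-20,0,0,0,-40,0,0,0,-55,0,0,0,-65,0,0,0,-70,0,0,0,-70,0,0,0,-70,0],
)

```text
clock: 19.2
ee_pos: [0.3924, 0.343, 0.1662]
ee_rot: [-3.136, 0.019, -0.013]
force: [-0.1, -0.3, -3.7]
width: 0.402
```

>>> arm_command(
  plan=[-1,0,-10,0,-1,0,-18,0,-1,0,-21,0,-1,0,-22,0,-1,0,-23,0,-1,0,-24,0,-1,0,-25,0,-1,0,-25,0,-1,0,-25,0],
)

```text
clock: 20.1
ee_pos: [0.3918, 0.3437, 0.1426]
ee_rot: [-3.134, 0.019, -0.015]
force: [-4.5, -3.5, 17.9]
width: 0.401
```

>>> arm_command(
  plan=[0,0,0,0,0,0,0,0,0,0,0,0,0,0,0,0,0,0,0,0],
  grip=62,
)

```text
clock: 20.6
ee_pos: [0.3918, 0.3437, 0.1425]
ee_rot: [-3.134, 0.019, -0.015]
force: [-0.2, 0.4, 0.1]
width: 0.724
```

>>> arm_command(
  plan=[0,0,30,0,0,0,70,0,10,-30,90,0,30,-70,90,0,50,-110,80,0,75,-150,60,0,100,-190,40,0,125,-230,20,0,150,-265,0,0,175,-300,0,-4],
)

```text
clock: 21.6
ee_pos: [0.5663, 0.0417, 0.14]
ee_rot: [-3.133, 0.129, -0.01]
force: [1.4, 0.5, 0.6]
width: 0.731
```

>>> arm_command(
  plan=[25,-30,0,-3,45,-43,0,-3,45,-43,0,-3,45,-43,0,-3],
)

```text
clock: 22.0
ee_pos: [0.611, -0.0015, 0.1396]
ee_rot: [-3.129, 0.212, -0.009]
force: [-0.0, 0.7, 0.1]
width: 0.726
```

```bash
python3 - <<'E'
from h import *
s=manip.read_state();print(s["ee_pos"],s["ee_rot"],s["force"],s["torque"])
for n in("top","side"):
    im,d=manip.read_camera(n); cv2.imwrite(f"pics/{n}8.png",im)
    P=cloud(n,d); np.save(f"pics/{n}8P.npy",P)
    for c,z0,z1 in (((.39,.34),.150,.17),):
        m=(np.hypot(P[...,0]-c[0],P[...,1]-c[1])<.045)&(P[...,2]>z0)&(P[...,2]<z1); q=P[m]; print(n,m.sum(),q.mean(0),cv2.minAreaRect((q[:,:2]*1000).astype(np.float32)))
im,d=manip.read_camera("wrist"); cv2.imwrite("pics/w8.png",im)
E
```

```text
[ 0.61102    -0.001525    0.13955305] [-3.12860352  0.21179429 -0.00910772] [-0.01235443  0.7319429   0.11508858] [ 0.06047211 -0.0237116  -0.01585339]
top 294 [0.39074432 0.33887181 0.16004696] ((391.0558776855469, 340.2351379394531), (35.54173278808594, 34.31296920776367), 49.9258918762207)
side 124 [0.38933857 0.33858177 0.1576252 ] ((390.5749206542969, 340.9739990234375), (34.89923095703125, 34.58723449707031), 30.79920196533203)
```

View pics/w8.png

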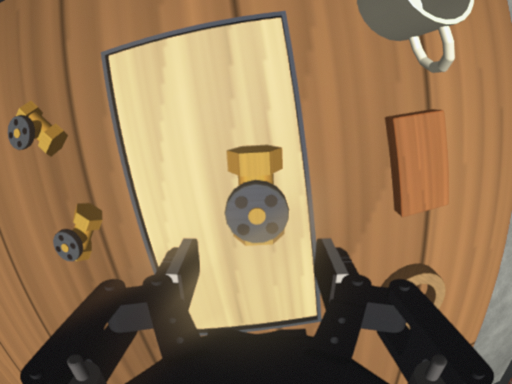

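View pics/side8.png

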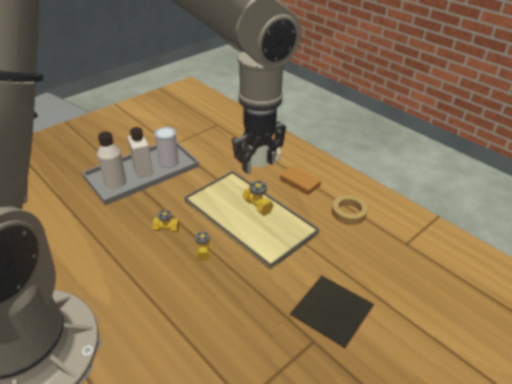

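>>> arm_command(
  plan=[1,2,-25,0,1,2,-45,0,1,2,-60,0,1,2,-70,0,1,2,-75,0,1,2,-75,0,1,2,-75,0],
)

```text
clock: 22.85
ee_pos: [0.6119, 0.0016, 0.0655]
ee_rot: [-3.128, 0.209, -0.011]
force: [-0.5, -0.0, -0.0]
width: 0.725
```

>>> arm_command(
  plan=[0,0,0,0,0,0,0,0,0,0,0,0,0,0,0,0,0,0,0,0,0,0,0,0,0,0,0,0,0,0,0,0],
  grip=35,
  grip_force=70,
)

```text
clock: 23.65
ee_pos: [0.6125, 0.0016, 0.0667]
ee_rot: [-3.127, 0.209, -0.013]
force: [-3.5, 0.3, 10.1]
width: 0.513
```

>>> arm_command(
  plan=[0,0,10,0,0,0,30,0,0,0,60,0,0,0,90,0,0,0,90,0,0,0,90,0],
)

```text
clock: 24.25
ee_pos: [0.6127, 0.0018, 0.1576]
ee_rot: [-3.127, 0.209, -0.015]
force: [0.5, 0.3, -3.2]
width: 0.508
```

```bash
python3 - <<'E'
from h import *
im,d=manip.read_camera("wrist"); cv2.imwrite("pics/w9.png",im)
im,d=manip.read_camera("side"); cv2.imwrite("pics/s9.png",im[60:300,150:450].repeat(2,0).repeat(2,1))
E
```

```text
(no output)
```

View pics/w9.png

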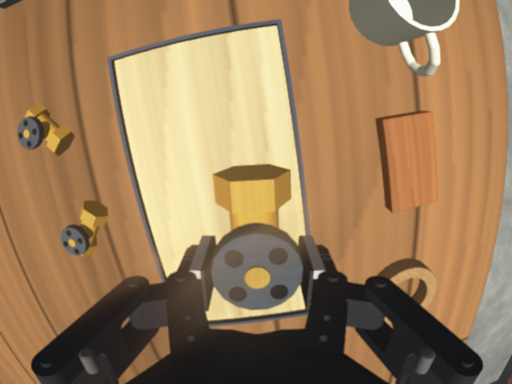

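View pics/s9.png

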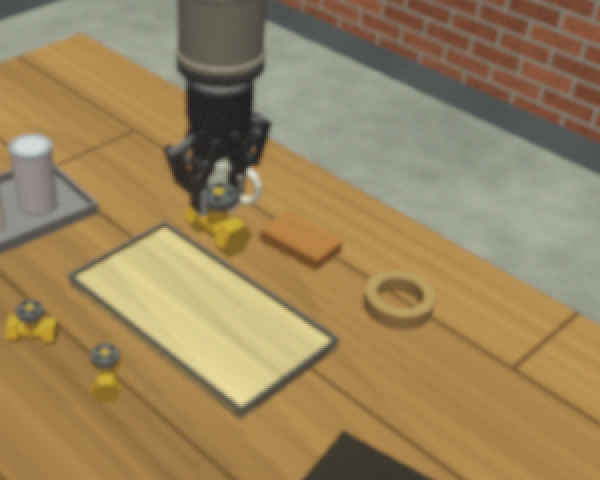

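>>> arm_command(
  plan=[-6,-22,0,0,-16,-56,0,0,-26,-92,0,0,-36,-128,0,0,-46,-164,0,0,-56,-200,0,0,-67,-236,0,0,-78,-272,0,0,-88,-305,0,0,-96,-333,0,0],
)

```text
clock: 25.35
ee_pos: [0.5143, -0.333, 0.155]
ee_rot: [-3.127, 0.211, -0.008]
force: [0.3, -0.1, -3.3]
width: 0.515
```

>>> arm_command(
  plan=[0,0,-30,0,0,0,-55,0,0,0,-75,0,0,0,-85,0,0,0,-85,0,0,0,-85,0],
)

```text
clock: 25.95
ee_pos: [0.5144, -0.3332, 0.0703]
ee_rot: [-3.127, 0.211, -0.008]
force: [-0.8, 0.6, -2.4]
width: 0.513
```

```bash
python3 - <<'E'
from h import *
s=manip.read_state();print(s["ee_pos"],s["ee_rot"],s["force"],s["torque"])
im,d=manip.read_camera("wrist"); cv2.imwrite("pics/w10.png",im)
E
```

```text
[ 0.51443058 -0.33317335  0.07033047] [-3.12738893  0.21099488 -0.00798539] [-0.82075607  0.56390097 -2.39910041] [-0.00060222 -0.02053677  0.00565974]
```

View pics/w10.png

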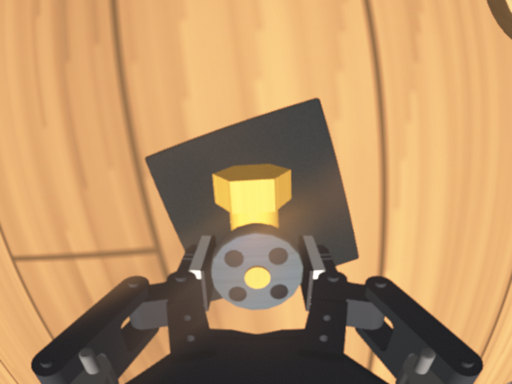

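>>> arm_command(
  plan=[2,1.5,-4,0,2,1.5,-7,0,2,1.5,-9,0,2,1.5,-10,0,2,1.5,-11,0,2,1.5,-11,0],
)

```text
clock: 26.6
ee_pos: [0.5168, -0.3317, 0.0607]
ee_rot: [-3.127, 0.211, -0.01]
force: [-5.1, 5.3, 15.6]
width: 0.512
```

>>> arm_command(
  plan=[0,0,0,0,0,0,0,0,0,0,0,0,0,0,0,0,0,0,0,0],
  grip=70,
)

```text
clock: 27.1
ee_pos: [0.5168, -0.3317, 0.0606]
ee_rot: [-3.127, 0.211, -0.01]
force: [-0.8, -0.1, -0.8]
width: 0.817
```

>>> arm_command(
  plan=[0,0,20,0,0,0,60,0,0,0,100,0,-10,45,120,2,-20,90,120,4,-30,135,120,6,-40,180,120,7.5,-50,225,120,7.5,-60,270,120,7.5,-70,315,120,7.5],
)

```text
clock: 28.1
ee_pos: [0.4461, -0.0151, 0.1808]
ee_rot: [-3.133, 0.006, -0.01]
force: [0.4, 0.4, 0.2]
width: 0.818
```

```bash
python3 - <<'E'
from h import *
s=manip.read_state();print(s["ee_pos"],s["ee_rot"],s["force"],s["width"])
for n in("top","side"):
    im,d=manip.read_camera(n); cv2.imwrite(f"pics/{n}11.png",im)
    P=cloud(n,d)
    c,z0,z1=(.514,-.333),.066,.085
    m=(np.hypot(P[...,0]-c[0],P[...,1]-c[1])<.045)&(P[...,2]>z0)&(P[...,2]<z1); q=P[m]; print(n,m.sum(),q.mean(0),cv2.minAreaRect((q[:,:2]*1000).astype(np.float32)))
    m=(np.hypot(P[...,0]-c[0],P[...,1]-c[1])<.12)&(P[...,2]>.0035)&(P[...,2]<.02); m=cv2.morphologyEx(m.astype(np.uint8),cv2.MORPH_OPEN,np.ones((3,3)))>0
    v,u=np.nonzero(m); W=onz(n,u,v,.006)*1000; print(cv2.minAreaRect(W[:,:2].astype(np.float32)))
E
```

```text
[ 0.44610997 -0.01512073  0.18084951] [-3.13349946  0.00620267 -0.01019376] [0.44998499 0.38519258 0.15564749] 0.8183885889789492
top 372 [ 0.51339457 -0.33159438  0.07654442] ((513.501953125, -332.556396484375), (43.419185638427734, 44.16258239746094), 5.822221279144287)
((514.5012817382812, -333.36285400390625), (129.53244018554688, 130.00881958007812), 10.669723510742188)
side 381 [ 0.51215886 -0.33389697  0.07458126] ((514.73388671875, -332.3635559082031), (44.031394958496094, 45.310394287109375), 87.72430419921875)
((514.0542602539062, -332.5865478515625), (130.89930725097656, 129.50254821777344), 10.609807968139648)
```

View pics/side11.png

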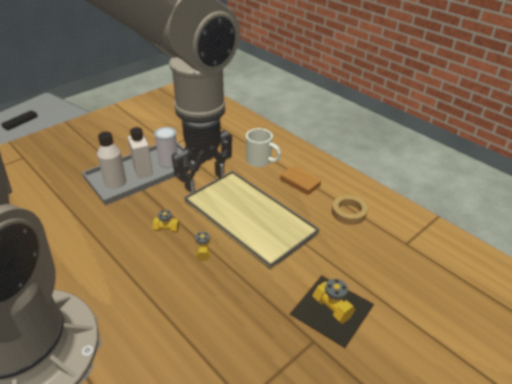

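View pics/top11.png

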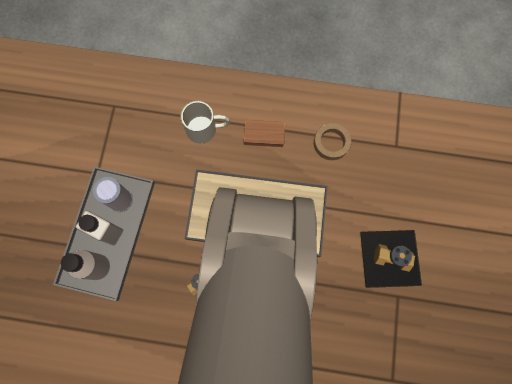

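>>> arm_command(
  plan=[-5,38,15,0,-10,80,30,0,-16,122,35,0,-22,164,35,0,-29,206,35,0,-36,248,35,0,-43,290,35,0,-50,330,35,0,-54,359,35,-0.5,-54,359,35,-0.5],
  grip=62,
)

```text
clock: 29.2
ee_pos: [0.3906, 0.3511, 0.2154]
ee_rot: [-3.131, 0.003, -0.008]
force: [-0.4, 0.1, -0.3]
width: 0.728
```

>>> arm_command(
  plan=[1,-7.5,0,-0.5,1,-7.5,-20,-0.5,1,-7.5,-45,-0.5,1,-7.5,-62,-0.5,1,-7.5,-72,-0.5,1,-7.5,-72,-0.5,1,-7.5,-72,-0.5],
)

```text
clock: 29.9
ee_pos: [0.3921, 0.3432, 0.1441]
ee_rot: [-3.131, 0.018, -0.009]
force: [-0.2, -0.2, 0.4]
width: 0.729
```

>>> arm_command(
  plan=[0,0.5,-1.5,0,0,0.5,-1.5,0,0,0.5,-1.5,0],
)

```text
clock: 30.2
ee_pos: [0.3922, 0.3438, 0.143]
ee_rot: [-3.131, 0.018, -0.01]
force: [0.2, -0.1, 0.2]
width: 0.724
```

>>> arm_command(
  plan=[0,0,0,0,0,0,0,0,0,0,0,0,0,0,0,0,0,0,0,0,0,0,0,0,0,0,0,0,0,0,0,0],
  grip=25,
  grip_force=60,
)

```text
clock: 31.0
ee_pos: [0.3923, 0.3441, 0.1435]
ee_rot: [-3.13, 0.017, -0.01]
force: [-0.9, -0.1, 7.0]
width: 0.401
```

>>> arm_command(
  plan=[0,0,10,0,0,0,35,0,0,0,70,0,0,0,100,0,15,-15,115,0,30,-45,115,0,45,-80,115,0,60,-115,115,0,75,-150,115,0,90,-185,115,0],
)

```text
clock: 32.0
ee_pos: [0.4825, 0.1575, 0.259]
ee_rot: [-3.13, 0.017, -0.01]
force: [0.7, 0.1, -3.2]
width: 0.402
```

>>> arm_command(
  plan=[9,-34,0,0,18,-68,0,0,27,-102,0,0,36,-136,0,0,45,-170,0,0,54,-204,0,0,61,-235,0,0,64,-255,0,0,64,-262.5,0,0,64,-262.5,0,0],
)

```text
clock: 33.0
ee_pos: [0.5461, -0.1058, 0.2592]
ee_rot: [-3.13, 0.02, -0.01]
force: [0.2, 0.9, -4.1]
width: 0.405
```

>>> arm_command(
  plan=[0,0,-30,0,0,0,-60,0,0,0,-80,0,0,0,-90,0,0,0,-95,0,0,0,-95,0,0,0,-95,0],
)

```text
clock: 33.7
ee_pos: [0.5466, -0.1056, 0.1651]
ee_rot: [-3.13, 0.02, -0.011]
force: [0.7, -0.7, -3.2]
width: 0.4
```

>>> arm_command(
  plan=[0,0.5,-8,0,0,0.5,-11,0,0,0.5,-13,0,0,0.5,-14,0,0,0.5,-15,0,0,0.5,-15.5,0,0,0.5,-15.5,0,0,0.5,-15.5,0],
)

```text
clock: 34.5
ee_pos: [0.5469, -0.1053, 0.1505]
ee_rot: [-3.129, 0.02, -0.013]
force: [-4.8, 1.0, 12.3]
width: 0.4
```

>>> arm_command(
  plan=[0,0,0,0,0,0,0,0,0,0,0,0,0,0,0,0,0,0,0,0],
  grip=62,
)

```text
clock: 35.0
ee_pos: [0.5469, -0.1052, 0.1505]
ee_rot: [-3.129, 0.02, -0.013]
force: [-0.0, 0.1, 0.4]
width: 0.725
```

>>> arm_command(
  plan=[0,0,30,0,0,0,70,0,-8,40,75,0,-16,85,75,0,-24,130,75,0,-32,175,75,0,-40,220,75,0,-48,265,75,0,-56,310,75,0,-64,355,75,0],
)

```text
clock: 36.0
ee_pos: [0.4823, 0.2515, 0.2256]
ee_rot: [-3.129, 0.02, -0.013]
force: [0.6, -0.8, -0.2]
width: 0.728
```

>>> arm_command(
  plan=[-4,40,0,0,-6,75,0,0,-6,85,0,0,-6,85,0,0,-6,85,0,0],
)

```text
clock: 36.5
ee_pos: [0.4766, 0.3353, 0.2254]
ee_rot: [-3.13, 0.021, -0.013]
force: [-0.7, -0.8, -0.3]
width: 0.727
```

```bash
python3 - <<'E'
from h import *
s=manip.read_state();print(s["ee_pos"],s["ee_rot"],s["force"],s["width"])
for n in("top","side"):
    im,d=manip.read_camera(n); cv2.imwrite(f"pics/{n}12.png",im)
    P=cloud(n,d)
    c,z0,z1=(.543,-.1075),.157,.18
    m=(np.hypot(P[...,0]-c[0],P[...,1]-c[1])<.035)&(P[...,2]>z0)&(P[...,2]<z1); q=P[m]; print(n,m.sum(),q.mean(0))
E
```

```text
[0.47656472 0.3352603  0.22544097] [-3.1298013   0.02139097 -0.01291509] [-0.67973359 -0.79979865 -0.27808509] 0.72698741879111
top 259 [ 0.54448282 -0.10699087  0.16737759]
side 179 [ 0.54364988 -0.10848929  0.16521522]
```

View pics/side12.png

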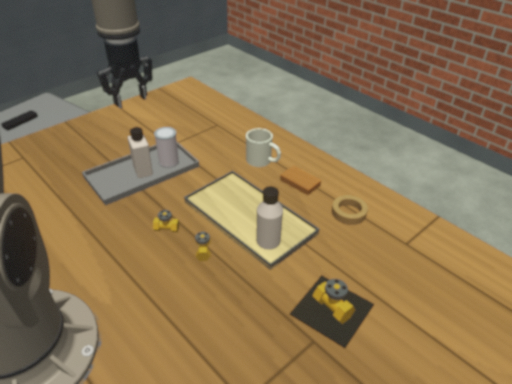

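>>> arm_command(
  plan=[0,0,-35,0,0,0,-65,0,0,0,-85,0,0,0,-95,0,0,0,-99.5,0,0,0,-99.5,0,0,0,-99.5,0],
)

```text
clock: 37.3
ee_pos: [0.4773, 0.335, 0.1272]
ee_rot: [-3.128, 0.024, -0.015]
force: [-0.3, 1.2, -0.1]
width: 0.725
```

>>> arm_command(
  plan=[0,0,0,0,0,0,0,0,0,0,0,0,0,0,0,0,0,0,0,0,0,0,0,0,0,0,0,0,0,0,0,0],
  grip=25,
  grip_force=60,
)

```text
clock: 38.1
ee_pos: [0.4775, 0.3355, 0.1283]
ee_rot: [-3.127, 0.023, -0.016]
force: [-3.2, -0.2, 11.2]
width: 0.374
```

>>> arm_command(
  plan=[0,0,10,0,0,0,35,0,0,0,70,0,0,0,100,0,0,-10,115,0,5,-40,115,0,12,-75,115,0,20,-110,115,0,28,-145,115,0,36,-180,115,0],
)

```text
clock: 39.1
ee_pos: [0.5131, 0.1531, 0.243]
ee_rot: [-3.127, 0.024, -0.015]
force: [1.4, 0.2, -4.2]
width: 0.374
```

>>> arm_command(
  plan=[6,-35,0,0,12,-70,0,0,18,-105,0,0,22,-135,0,0,24,-152,0,0,24,-159,-10,0,24,-159,-40,0,24,-159,-70,0,24,-159,-90,0,24,-159,-95,0],
)

```text
clock: 40.1
ee_pos: [0.535, -0.0054, 0.1452]
ee_rot: [-3.128, 0.023, -0.008]
force: [-0.2, -0.4, -3.2]
width: 0.377
```

>>> arm_command(
  plan=[0,0,0,0,0,0,0,0],
)

```text
clock: 40.3
ee_pos: [0.5349, -0.0052, 0.1455]
ee_rot: [-3.128, 0.022, -0.008]
force: [0.1, -0.4, -3.3]
width: 0.377
```

>>> arm_command(
  plan=[2,-1,-5,0,2,-1,-7,0,2,-1,-8,0,2,-1,-9,0,2,-1,-10,0,2,-1,-10.5,0,2,-1,-10.5,0,2,-1,-10.5,0],
)

```text
clock: 41.1
ee_pos: [0.5371, -0.0063, 0.1354]
ee_rot: [-3.128, 0.022, -0.009]
force: [-2.7, 0.4, 5.5]
width: 0.377
```

>>> arm_command(
  plan=[0,0,0,0,0,0,0,0,0,0,0,0,0,0,0,0,0,0,0,0],
  grip=62,
)

```text
clock: 41.6
ee_pos: [0.5372, -0.0062, 0.1354]
ee_rot: [-3.128, 0.022, -0.009]
force: [0.1, 1.1, -0.4]
width: 0.729
```

>>> arm_command(
  plan=[0,0,30,0,0,0,65,0,3,40,65,0,6,85,65,0,9,130,65,0,12,175,65,0,15,220,65,0,18,265,65,0,20,305,65,0,21,331,65,0],
)

```text
clock: 42.6
ee_pos: [0.5574, 0.3283, 0.2001]
ee_rot: [-3.127, 0.018, -0.008]
force: [-0.8, -0.4, -0.4]
width: 0.725
```

>>> arm_command(
  plan=[0,0,0,0,0,0,0,0,0,0,0,0],
  grip=85,
)

```text
clock: 42.9
ee_pos: [0.5577, 0.3269, 0.2]
ee_rot: [-3.128, 0.02, -0.008]
force: [-0.2, -0.0, 0.8]
width: 0.996
```

```bash
python3 - <<'E'
from h import *
s=manip.read_state();print(s["ee_pos"],s["ee_rot"],s["force"],s["width"])
for n in("top","side"):
    im,d=manip.read_camera(n); cv2.imwrite(f"pics/{n}13.png",im)
    P=cloud(n,d)
    for c,z0,z1,r in (((.543,-.1075),.157,.18,.03),((.534,-.007),.14,.16,.03),((.533,-.007),.108,.124,.06)):
      m=(np.hypot(P[...,0]-c[0],P[...,1]-c[1])<r)&(P[...,2]>z0)&(P[...,2]<z1); q=P[m]; print(n,m.sum(),q.mean(0),cv2.minAreaRect((q[:,:2]*1000).astype(np.float32)))
im,d=manip.read_camera("wrist"); cv2.imwrite("pics/w13.png",im)
E
```

```text
[0.5576959  0.32693862 0.20004649] [-3.12811534  0.02012132 -0.00801702] [-2.04906294e-01 -2.33695782e-05  7.63917342e-01] 0.9963009079074769
top 261 [ 0.54446694 -0.10702552  0.16741517] ((545.2042236328125, -107.27943420410156), (34.5765380859375, 33.92875671386719), 81.90813446044922)
top 220 [ 0.53293153 -0.00738251  0.1504372 ] ((533.4222412109375, -7.071765899658203), (32.28668212890625, 33.01972579956055), 11.95029067993164)
top 378 [ 0.52984267 -0.00708466  0.11817929] ((533.3560791015625, -6.960811614990234), (63.01694869995117, 42.956024169921875), 71.77500915527344)
side 187 [ 0.54334207 -0.10881657  0.16490046] ((545.5917358398438, -106.54907989501953), (34.19768524169922, 35.35277557373047), 32.96688461303711)
side 142 [ 0.5320883  -0.00865083  0.14778306] ((533.4646606445312, -6.881008148193359), (32.589820861816406, 32.40172576904297), 31.881155014038086)
side 251 [ 0.52503711 -0.01727959  0.11587739] ((532.7297973632812, -6.436641693115234), (64.99947357177734, 45.25836944580078), 74.9615707397461)
```

View pics/w13.png

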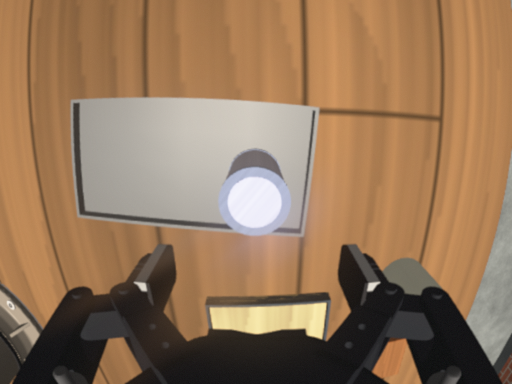

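>>> arm_command(
  plan=[1,-2,-20,0,1,-2,-50,0,1,-2,-80,0,1,-2,-105,0,1,-2,-120,0,1,-2,-126,0,1,-2,-126,0,1,-2,-126,0],
)

```text
clock: 43.85
ee_pos: [0.5595, 0.3252, 0.0754]
ee_rot: [-3.127, 0.021, -0.01]
force: [0.3, 1.1, 0.5]
width: 0.997
```

>>> arm_command(
  plan=[0,0,0,0,0,0,0,0,0,0,0,0,0,0,0,0,0,0,0,0,0,0,0,0,0,0,0,0],
  grip=50,
  grip_force=60,
)

```text
clock: 44.55
ee_pos: [0.5594, 0.3258, 0.0768]
ee_rot: [-3.125, 0.021, -0.011]
force: [-5.1, -0.9, 13.2]
width: 0.674
```

>>> arm_command(
  plan=[0,0,10,0,0,0,30,0,0,0,50,0,0,0,70,0,-2,-20,80,0,-4,-55,80,0,-6,-90,80,0,-9,-125,80,0,-12,-160,80,0,-15,-195,80,0],
)

```text
clock: 45.55
ee_pos: [0.5439, 0.1288, 0.1573]
ee_rot: [-3.125, 0.021, -0.011]
force: [1.3, 0.2, -4.3]
width: 0.675
```

>>> arm_command(
  plan=[-1,-20,0,0,-2.5,-33,0,0,-2.5,-36,-10,0,-2.5,-36,-35,0,-2.5,-36,-55,0,-2.5,-36,-64,0,-2.5,-36,-64,0,-2.5,-36,-64,0],
)

```text
clock: 46.35
ee_pos: [0.5417, 0.0933, 0.0936]
ee_rot: [-3.125, 0.02, -0.011]
force: [0.4, -1.2, -3.8]
width: 0.679
```

>>> arm_command(
  plan=[-0.5,-0.5,-4,0,-0.5,-0.5,-7,0,-0.5,-0.5,-8,0,-0.5,-0.5,-9,0,-0.5,-0.5,-10,0,-0.5,-0.5,-10.5,0,-0.5,-0.5,-10.5,0],
)

```text
clock: 47.05
ee_pos: [0.5413, 0.0929, 0.0838]
ee_rot: [-3.125, 0.021, -0.012]
force: [-5.6, -0.7, 11.0]
width: 0.675
```

>>> arm_command(
  plan=[0,0,0,0,0,0,0,0,0,0,0,0,0,0,0,0,0,0,0,0,0,0,0,0],
  grip=85,
)

```text
clock: 47.65
ee_pos: [0.5413, 0.0929, 0.0838]
ee_rot: [-3.125, 0.02, -0.012]
force: [-0.5, 0.2, -0.2]
width: 0.992
```

>>> arm_command(
  plan=[0,0,25,0,0,0,60,0,0,0,100,0,0,0,140,0,-10,45,150,0,-30,85,150,0,-60,120,150,0,-90,155,150,0,-110,195,150,0,-130,235,150,0],
)

```text
clock: 48.65
ee_pos: [0.41, 0.3292, 0.2341]
ee_rot: [-3.124, 0.021, -0.012]
force: [1.2, -0.2, -0.4]
width: 0.997
```

>>> arm_command(
  plan=[-20,45,0,0,-40,90,0,0,-60,135,0,0,-60,135,0,0,-60,135,0,0],
)

```text
clock: 49.15
ee_pos: [0.3492, 0.465, 0.2336]
ee_rot: [-3.125, 0.017, -0.011]
force: [0.2, -0.4, -0.3]
width: 1.001
```

```bash
python3 - <<'E'
from h import *
s=manip.read_state();print(s["ee_pos"],s["force"],s["clock"])
for n in("top","side"):
    im,d=manip.read_camera(n); cv2.imwrite(f"pics/{n}14.png",im)
    P=cloud(n,d); P0=np.load(f"pics/{n}0P.npy")
    for nm,c,z0,z1,r in (("bot",(.543,-.1075),.157,.18,.03),("can",(.534,-.007),.14,.16,.03),("cantop",(.533,-.007),.108,.124,.06),("tin",(.538,.09),.106,.125,.045),):
      for L in(P0,P):
        m=(np.hypot(L[...,0]-c[0],L[...,1]-c[1])<r)&(L[...,2]>z0)&(L[...,2]<z1); q=L[m]; print(n,nm,m.sum(),np.round(q.mean(0)*1000,1),round(cv2.minAreaRect((q[:,:2]*1000).astype(np.float32))[2],1))
E
```

```text
[0.34917882 0.46499853 0.23362588] [ 0.17120502 -0.42181691 -0.28399219] 49.15
top bot 258 [ 543.3 -107.3  167.6] 4.9
top bot 259 [ 544.5 -107.   167.7] 8.9
top can 215 [534.   -7.3 150.6] 32.8
top can 220 [532.9  -7.4 150.6] 9.1
top cantop 383 [530.6  -7.1 118.2] 71.6
top cantop 379 [529.8  -7.  118.2] 71.4
top tin 608 [538.3  90.9 113.1] 10.8
top tin 608 [537.5  91.  113.1] 9.1
side bot 180 [ 541.9 -109.   165.1] 47.5
side bot 183 [ 543.3 -108.7  165.1] 24.8
side can 145 [533.1  -8.2 148. ] 15.1
side can 146 [531.6  -8.8 147.8] 62.4
side cantop 251 [526.  -16.8 115.7] 73.3
side cantop 252 [525.1 -17.6 115.6] 72.0
side tin 311 [537.5  90.3 111.4] 35.6
side tin 308 [537.2  90.9 111.3] 51.1
```

View pics/top14.png

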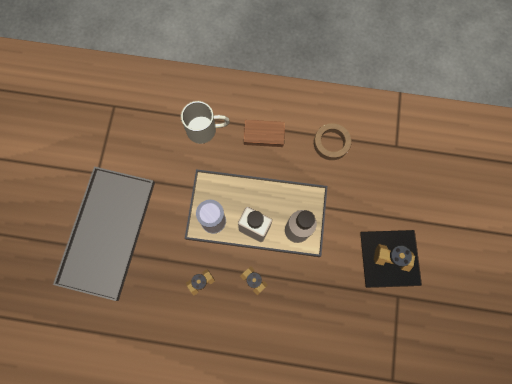

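View pics/side14.png

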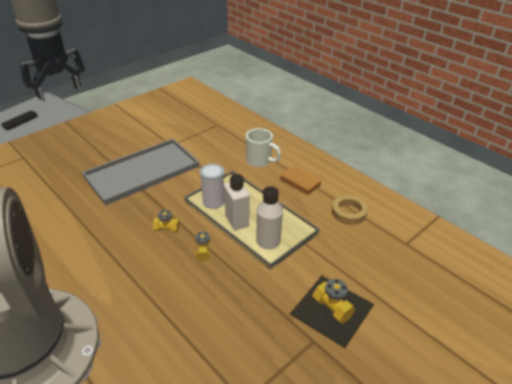

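All three are back within about 1.5 mm of where they stood. The valve is centred on its pad, the bystanders have not moved, and the arm is clear.

```bash
python3 -c "
from bench import manip
print(manip.job_done())"
```

```text
the job is handed in; nothing more can be done
None
```

I handed the job in at about 49 s of the 138 s allowed, with every step done in the order you asked.

- **What I did:** I stood the tin, canister and bottle upright in the grey tray. Then I lifted the valve by its handwheel onto the black pad. Finally I put the bottle, canister and tin back on their spots.
- **Put back:** Compared with the first pictures, the bottle is off by about 1.2–1.4 mm, the canister by 1.1–1.6 mm and the tin by 0.7–0.8 mm. The canister's turn matches to within about 1°, and all three stand upright.
- **Valve:** It stands handwheel up, about 1–2 mm from the middle of the pad.
- **Left alone:** The tape, offcut, mug and the two small valves look unmoved in the last pictures. I judged that by eye and did not measure them.
- **Forces:** The highest force I read at the end of any move was about 18 N, when setting something down; I did not record the force within moves. Nothing tipped over, and the arm ended clear of everything.
- **Disagreements:** The top camera's positions differed from the arm's own by about 1–5 mm. I used the arm's recorded grasp positions for putting things back, and the comparison above uses the same camera before and after, so a steady offset cancels out. The gripper also picked up a slight tilt of under 1° along the way; I saw no effect from it.

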